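Make the decanter fast in its carrier

TASK

The decanter stands loose in its carrier and has to be made fast before it is carried out: slide the steel retaining bar along until its felt pad holds the decanter snug against the end rest, without squeezing the glass hard. Then push the wooden thumb wedge in under the brass saddle until it jams the bar firmly, without forcing it. Leave the decanter upright and everything else where it stands.

Things in the scene. Friction and masses are not known exactly. Their poses are not given: they have to be found in the camera images.
- carrier: Drinks carrier: walnut board 240 (x) by 380 (y) by 16 mm with a low brass gallery (36 mm high) round back and ends; stands fast. Origin: on the worktop under the bar's centre line. x points across the bar, away from the wedge's tab (board -105 to +135 mm); y runs along the bar, away from the decanter (board -190 to +190); z up. Felt rest at y = -150, saddle at y = +20, tumblers at x = +90 mm.
- rest_face (a point): Middle of the felt face of the end rest (80 mm wide, 90 mm high above the worktop) that the decanter is to stand against; 45 mm above the worktop. Axes as the carrier's.
- retaining_bar: Steel bar, 190 mm long, sliding along the carrier's y, top 50 mm up. Origin: middle of its sprung felt pad's face, pad out (54 mm wide, 22 to 62 mm up); it looks to carrier -y, at the decanter. A brass lug stands at its +y end. Sliding takes about 4 N, the decanter 2 to 6 N more; at the rest the pad yields 1 mm per 3 N, 8 mm at most: 13 to 16 N on the lug is snug, over 25 N on the glass too hard.
- bar_lug (a point): Middle of the upper part of the lug's outer (+y) face, where to push the bar to -y: lug 32 mm wide (x), 10 mm thick (y), from 40 to 85 mm above the worktop; this point is 73 mm above it. Free space behind it. Axes as the carrier's.
- bar_travel (a joint): Travel of the retaining bar towards the decanter, m: 0 = drawn right back, about 0.044 = pad just touches a decanter that stands against the end rest. It stays where it is left.
- saddle: Brass saddle over the bar, fixed to the carrier: bridge 46 mm (x) by 56 mm (y) on four legs, top about 70 mm above the worktop. Origin: on the worktop under its middle. Axes as the carrier's. The underside of its bridge is the wedge's ramp: it slopes down 1 in 8 towards +x, and its height differs by up to 1.1 mm either way from one start to the next.
- thumb_wedge: Light wooden wedge, 86 x 26 mm, across the bar under the saddle's bridge, thin end to carrier +x; captive, slides only along the ramp. Origin: on its sole, 71 mm from its tab's face. Free sliding takes 4 N; at 14 to 32 mm of travel (it varies) its sole meets the bar and the push climbs 5 to 10 N per mm. From 11 N of push the bar is jammed, 12 to 16 N is good, over 25 N is forcing it.
- wedge_tab (a point): Middle of the near (-x) face of the wedge's upright thumb tab, the place to push towards the carrier's +x: tab 26 mm wide (y), 10 mm thick (x), from about 69 to 93 mm above the worktop; this point is 81 mm above it at travel 0 and sinks 1 mm for 8 mm of travel. Axes as the carrier's.
- wedge_travel (a joint): Travel of the thumb wedge along its ramp, m: 0 = drawn right out, grows as it is pushed in; it stays where it is left. Jammed means that it presses on the bar with more than 8 N by itself, which a push of 11 N brings about.
- decanter: Square glass decanter with a ball stopper, 69 x 69 mm, 205 mm high, 0.5 to 0.7 kg, loose in the carrier's felted bay (bay floor 16 mm above the worktop, side rails 6 mm off it either side). Origin: centre of its underside. Against the rest its origin is at y = -115.5 mm in the carrier.
- tumbler_1: Cut-glass tumbler, 69 mm across, 88 mm high, standing on the carrier behind the bar; origin at the centre of its foot.
- tumbler_2: The other tumbler, the same, also on the carrier behind the bar.
- brass_tray: Round brass tray, 320 mm across, 19 mm high, at the right; origin at the centre of its underside.
- rye_bottle: Flat glass bottle with a black stopper, 58 x 92 x 218 mm, on the tray.
- jigger: Brass jigger, 43 mm across, 86 mm high, on the tray.
- nut_dish: Green dish of nuts, 134 mm across, 38 mm high, to the right of the carrier.
- cork_1: Cork, 24 mm across, 43 mm high, standing to the right of the carrier.
- corkscrew: Black folding corkscrew, 21 x 110 x 14 mm, lying to the right of the carrier.
- ice_tongs: Brass ice tongs, 41 x 159 x 10 mm, lying on the tray.
- uppers_left: Wall cabinets over the back of the worktop, fixed, to be kept clear of: their underside is 490 to 525 mm above the worktop, their door fronts stand at world x = 600 mm (the knobs a little prouder), so a wrist held high over the carrier can strike them. Its origin is a point of its back and of no use.
Not all that is in view belongs to the job. Leave any pink look-alike of the decanter alone.

How it is judged (in metres and radians):
On the way, in this order (a step that is already met when the one before it is completed fails the run):
1. The bar's pad holds the decanter snug against the end rest (contact force between retaining_bar and decanter above 1 N and y of decanter in the frame of carrier below -0.1135 m), for 0.2 s.
2. The wedge is jammed on the bar (contact force between thumb_wedge and retaining_bar above 8 N), for 0.2 s.
At the end, for the whole second after the job is handed in: The bar's pad presses on the decanter with over 1 N, the decanter stands within 2 mm of the end rest and upright within 3.5 degrees, the wedge by itself presses on the bar with over 8 N, and all are at rest (all of step 1 and contact force between thumb_wedge and retaining_bar above 8 N and angle between decanter's own z axis and vertical below 0.06 rad and linear speed of decanter below 0.02 m/s and linear speed of each of retaining_bar, thumb_wedge below 0.005 m/s); the robot touches nothing.
It fails at once if the bar squeezes the decanter with more than 25 N (contact force between retaining_bar and decanter above 25 N).
It fails at once if the wedge is forced: pushed with more than 25 N (contact force between any of the fingers, the arm and thumb_wedge above 25 N).
It fails at once if the decanter is tipped by more than 12 degrees (angle between decanter's own z axis and vertical above 0.21 rad).
It fails at once if another thing is moved from its place by more than 15 mm (distance of any of tumbler_1, tumbler_2, brass_tray, rye_bottle, jigger, nut_dish, cork_1, corkscrew, ice_tongs from where it was at the start of the episode above 0.015 m).
It also fails if it takes over 54 s, if anything falls off the work surface, if the arm or the gripper's body presses on something with over 40 N, if the wrist force passes 120 N, or if a joint passes its speed limit or range.

ROBOT

A 7-joint arm with a two-finger parallel gripper is mounted at the origin on a cart in front of the work surface, level with it; the furniture and walls round the work are solid. World frame = base frame: x ahead of the robot, y to its left, z up, the work surface at z = 0. Lengths are in m, angles in degrees, forces in N, time in s.
With the tool pointing down it reaches from about 0.425 to 0.95 m from the base axis. Payload 16.7 kg.
Tool frame: the origin (TCP) lies on the centre line of the jaws, within the pads' length; the fingertips stand 8 mm ahead of it and the grasp point (between the pads) lies 11 mm behind it (ctrl.nose_length is the distance from the TCP to the fingertips, in m); z points along the fingers, y is the line along which they close (so a half turn about z gives the same grasp; the last joint's range is limited). The gripper opens to 94 mm and grips with 3 to 60 N. Pads are 16 mm wide; open, the fingers measure 119 mm over their backs; the gripper's body (75 mm by 177 mm) begins 78 mm behind the grasp point.
Start: joints at [-81.503, 24.414, 4.234, 92.017, -1.954, 63.644, -3.845], TCP at [0.198, 0.645, 0.193] pointing down, gripper open.
Joint ranges: [-163.25, 163.25], [-28.42, 122.38], [-70.27, 78.77], [12.13, 141.07], [-58.53, 238.53], [9.26, 117.41], [-156.51, 156.51]. Speed limits (degrees/s): [108.29, 108.29, 136.94, 136.94, 172.46, 172.46, 172.46].

INTERFACE

Orientations are given as [roll, pitch, yaw] about the fixed x, y, z axes, in that order (R = Rz(yaw) Ry(pitch) Rx(roll)).
In Python, from plant import ctrl, eyes gives the robot as it stands.
- The arm moves only by the tool move_arm, never from a script. Its argument "deltas" is a list that holds one entry, the list of rows, each a list of 7 numbers: the shift along the tool's x, y, z in normalised numbers (1 is 25 cm), then the turn, a rotation vector about the tool's x, y, z in a scale on which 1.0 is 2 pi rad, then the closure, from -1 (fully open) to 1 (shut). A call has 1 to 5 rows; each row is the pose to reach, as a shift and turn from the pose commanded when the call began, along the tool's axes at that moment; what a row does not reach only later rows make up. A row lasts 1/8 s, in which the tool goes at most 62.5 mm and 10.7 degrees, less where a joint would pass 70% of its speed; a pose out of reach is approached as far as the arm can. Shift and turn numbers lie between -1 and 1, and a call with a number outside is refused. A call with a gripper value outside its range is refused whole. The fingers move at their own pace and stop on an object; the grip force is fixed at half the most. Time passes only in rows, so rows that repeat a pose let the fingers close. It gives the time, the measured TCP pose, the force, the opening and the grip force at its end, in the units of the state.
- ctrl.observe(): the state, without advancing time (a new reading comes with each control period).
- eyes.capture(name): name is "scene" or "top" or "wrist"; returns a dict with "img" (384x512x3 uint8, red, green, blue), "z_map" (384x512 float32, m along the optical axis (not along the pixel's ray), 0 where there is no reading), "mtx" (3x3 intrinsics, pixels), "rvec" (rotation vector, rad) and "tvec" (3), from world to camera coordinates, as OpenCV has them. Camera axes: x right, y down, z forward; pixel columns grow to the right and rows downward; lengths in m; the calibration is good to about 2 mm. A picture is of the moment at which its call begins.
- ctrl.sign_off(): hands the job in; it is judged then, once.
The state is a dict: "time_s": time; "q": joint angles; "qd": joint speeds; "effort": joint torques, N m; "tcp_pos": TCP position; "tool_rot": TCP orientation; "contact_force": force on the tool from outside, world axes, zero at the start; "ft_torque": the same for the moment, N m; "width": finger opening in m; "grasp_force": force on a finger pad.
Only numpy, scipy, OpenCV 4.12 (cv2) and the standard library are available. Lean on these libraries where they do the work, as an engineer would, in place of code of your own. Each camera call takes 0.05 s, during which the arm holds its last target. There are 200 camera calls.

## Working session

There is one attempt and no reset: what is moved stays moved. The work goes in short steps, Python scripts to look and compute and a tool call to move; the robot and the scene stay as the last step left them, time stands still between calls to the robot, and variables do not carry over. Pictures are saved under pics/ and viewed, at most 10 in all, crops included, and the job is handed in when it is done.

Besides the shell and the picture viewer there is one more tool, called after "Call:" as name([rows], argument=value, ...), one row to a line, values as JSON. move_arm: Moves the arm, as the interface text tells. Its arguments: {"type":"object","properties":{"deltas":{"type":"array"}},"required":["deltas"]}

```bash
mkdir -p pics; cat > h.py <<'E'
import numpy as np, cv2
from plant import ctrl, eyes
def cap(n):
    d=eyes.capture(n); np.savez(f'pics/{n}.npz',**d); return d
def world(d,u,v,z=None):
    R,_=cv2.Rodrigues(np.array(d['rvec'],float)); t=np.array(d['tvec'],float).ravel(); K=d['mtx']
    ray=np.linalg.inv(K)@np.array([u,v,1.0])
    c=-R.T@t; r=R.T@ray
    if z is None: return c+r*d['z_map'][int(round(v)),int(round(u))]
    return c+r*(z-c[2])/r[2]
E
python3 - <<'E'
from h import *
print(ctrl.observe())
for n in('scene','top'):
    d=cap(n); cv2.imwrite(f'pics/{n}.png',cv2.resize(d['img'][:,:,::-1],(800,600),interpolation=cv2.INTER_CUBIC))
E
```

```text
{'time_s': 0.0, 'q': array([-81.50475415,  24.44892475,   4.23084017,  92.05211977,
        -1.95430571,  63.64244749,  -3.84610273]), 'qd': array([-0.0182204 , -0.10050599,  0.01482049, -0.09799262,  0.02676651,
        0.02264074,  0.00502916]), 'effort': array([-3.12145086e-03, -9.35803771e+01,  3.66501153e+00, -4.54181564e+01,
       -4.90485679e-02,  2.08206422e-02,  1.12619286e-04]), 'tcp_pos': array([0.19792841, 0.64485992, 0.19208474]), 'tool_rot': array([-1.79928793e+02,  4.54706755e-03,  1.62935886e+02]), 'contact_force': array([0.99005784, 0.587433  , 0.046358  ]), 'ft_torque': array([-0.00417853,  0.01396597, -0.01432117]), 'grasp_force': 0.0, 'width': 0.09370990755120148}
```

View pics/scene.png

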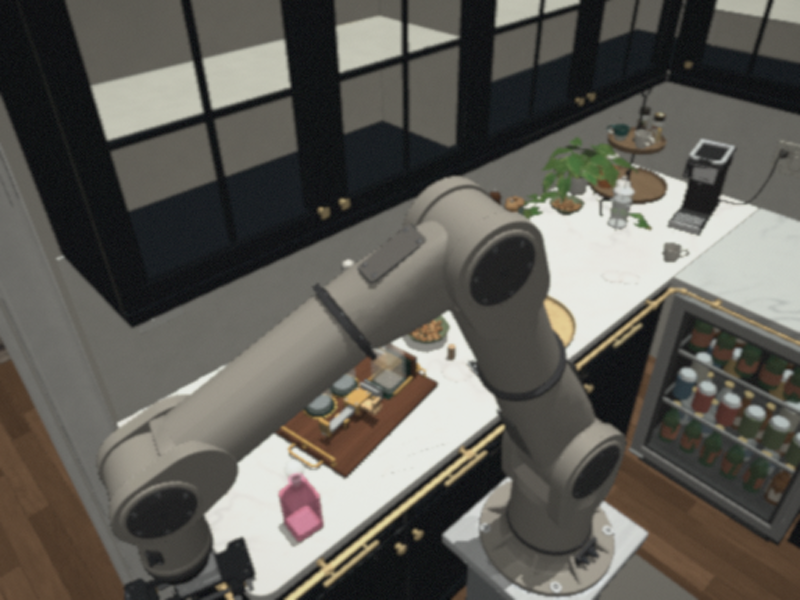

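View pics/top.png

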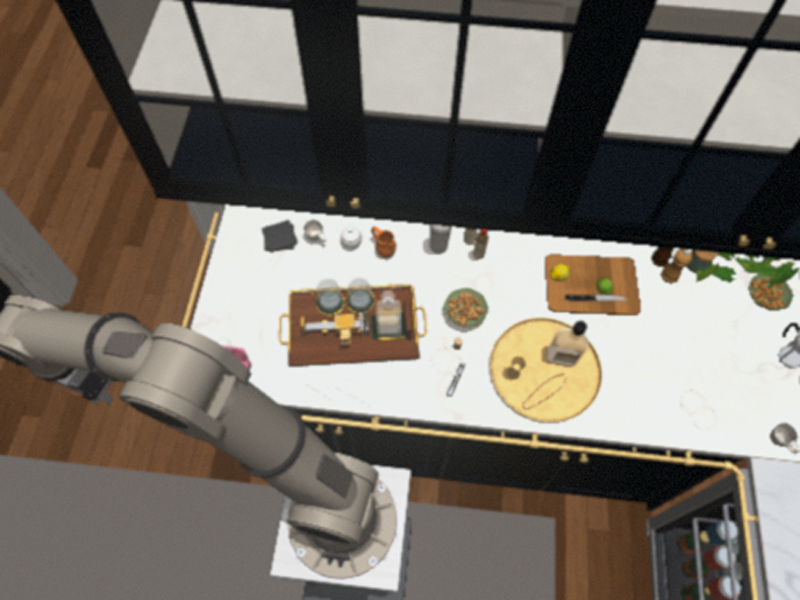

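The top view shows the carrier centred near (353,325), with the decanter at (388,315), the saddle at (346,325) and the bar lug near (307,325). The tumblers are at (330,295) and (360,295). The pink look-alike, at (238,357), is off the carrier, so I'll leave it alone. Next is an enlarged crop with a rough fit.

```bash
python3 - <<'E'
from h import *
d=dict(np.load('pics/top.npz')); s=1/1.5625
im=d['img'][165:245,170:280,::-1]; cv2.imwrite('pics/crop1.png',cv2.resize(im,(770,560),interpolation=cv2.INTER_CUBIC))
for n,(u,v),z in[('cornTL',(290,290),.016),('cornBL',(288,364),.016),('cornBR',(418,357),.016),('cornTR',(414,287),.036),('saddle',(346,325),.07),('lug',(307,325),.085),('pink',(238,357),None),('decstop',(388,297),None)]:
    print(n,world(d,u*s,v*s,z).round(3),world(d,u*s,v*s).round(3))
E
```

```text
cornTL [0.639 0.254 0.016] [0.626 0.249 0.04 ]
cornBL [0.402 0.215 0.016] [0.403 0.216 0.014]
cornBR [ 0.465 -0.15   0.016] [ 0.471 -0.15   0.003]
cornTR [ 0.68  -0.117  0.036] [ 0.694 -0.116  0.01 ]
saddle [0.517 0.062 0.07 ] [0.515 0.062 0.075]
lug [0.498 0.17  0.085] [0.51  0.175 0.059]
pink [0.372 0.335 0.107] [0.372 0.335 0.107]
decstop [ 0.542 -0.057  0.219] [ 0.542 -0.057  0.219]
```

View pics/crop1.png

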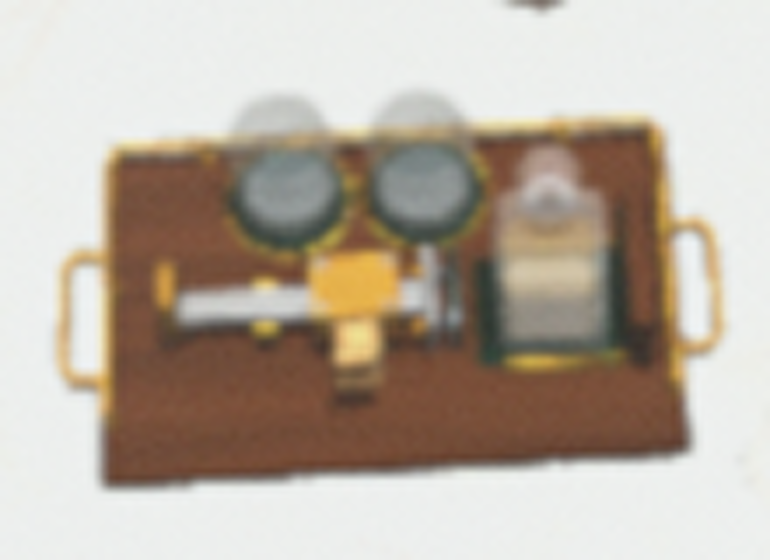

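```bash
python3 - <<'E'
from h import *
from scipy.spatial.transform import Rotation as Ro
d=cap('wrist'); s=ctrl.observe()
R=cv2.Rodrigues(np.array(d['rvec'],float))[0]; c=-R.T@np.array(d['tvec'],float).ravel()
T=Ro.from_euler('xyz',s['tool_rot'],degrees=True).as_matrix()
print('cam in tool',T.T@(c-s['tcp_pos']),'axes(cols)',(T.T@R.T).round(3).tolist(),d['mtx'].tolist(),ctrl.nose_length)
yaw=np.radians(189.6);  
for tgt in [(0.50,0.15,0.25)]:
    print('delta cm tool',T.T@(np.array(tgt)-s['tcp_pos'])*100)
E
```

```text
cam in tool [ 7.65760474e-02  3.09088573e-06 -1.92100683e-01] axes(cols) [[-0.001, -0.965, -0.263], [1.0, -0.001, -0.001], [0.001, -0.263, 0.965]] [[276.7692125023945, 0.0, 254.4301653907545], [0.0, 276.7692125023945, 192.20615144437312], [0.0, 0.0, 1.0]] 0.008
delta cm tool [-43.39903689 -38.46071695  -5.73750353]
```

The rows are not in the units I measure in: shifts go in shares of 25 cm and turns go in shares of 2 pi rad. I convert before sending: -20 cm / 25 = -0.8, -16 cm / 25 = -0.64.

Call:
move_arm([
  [[-0.16,-0.16,-0.04,0,0,0,1],[-0.32,-0.32,-0.08,0,0,0,1],[-0.48,-0.48,-0.12,0,0,0,1],[-0.64,-0.64,-0.16,0,0,0,1],[-0.8,-0.8,-0.2,0,0,0,1]],
])

```text
time_s: 0.78
tcp_pos: [0.3312, 0.3935, 0.243]
tool_rot: [180.0, -0.0, 162.9]
contact_force: [1.4, 0.3, 1.0]
width: 0.0475
grasp_force: 0.0
```

In the tool's units: -20 cm / 25 = -0.8, -16 cm / 25 = -0.64, -26.5 degrees / 360 = -0.0736.

Call:
move_arm([
  [[-0.16,-0.16,0,0,0,-0.0167,1],[-0.32,-0.32,0,0,0,-0.0333,1],[-0.48,-0.48,0,0,0,-0.05,1],[-0.64,-0.64,-0.02,0,0,-0.0639,1],[-0.8,-0.8,-0.032,0,0,-0.0736,1]],
])

```text
time_s: 1.4
tcp_pos: [0.4636, 0.1437, 0.2511]
tool_rot: [180.0, 0.0, -170.4]
contact_force: [1.5, 0.8, -0.1]
width: 0.0006
grasp_force: 0.0
```

Call:
move_arm([
  [[0,0,0,0,0,0,1],[0,0,0,0,0,0,1],[0,0,0,0,0,0,1]],
])

```text
time_s: 1.78
tcp_pos: [0.4626, 0.1465, 0.2506]
tool_rot: [-180.0, -0.0, -170.5]
contact_force: [0.3, 0.2, -0.2]
width: 0.0005
grasp_force: 0.0
```

```bash
python3 - <<'E'
from h import *
print(ctrl.observe())
d=cap('wrist'); cv2.imwrite('pics/w1.png',cv2.resize(d['img'][:,:,::-1],(800,600),interpolation=cv2.INTER_CUBIC))
E
```

```text
{'time_s': 1.775, 'q': array([-47.23570892,   2.75735106,  23.1190878 , 112.62971337,
        -1.19903466,  64.86431449,  75.89254023]), 'qd': array([-0.26631159,  0.03832196,  0.14495474, -0.01637614,  0.07746865,
       -0.01946143,  0.17159149]), 'effort': array([ 7.78396390e-01, -4.58616292e+01,  1.53612781e+00, -4.58770108e+01,
        4.15457343e-02,  8.22506729e-02, -1.55005226e-02]), 'tcp_pos': array([0.4625514 , 0.14651723, 0.2505853 ]), 'tool_rot': array([-1.79996659e+02, -2.53887987e-02, -1.70476728e+02]), 'contact_force': array([ 0.31391972,  0.18700818, -0.1784576 ]), 'ft_torque': array([ 0.01703953, -0.02962119, -0.03000128]), 'grasp_force': 0.0, 'width': 0.0005462348151714103}
```

View pics/w1.png

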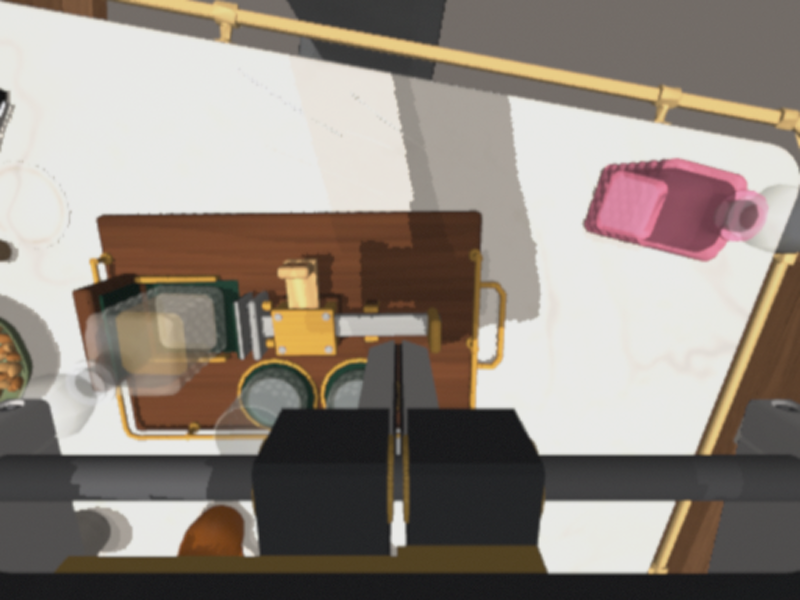

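The wrist view shows the tab at (297,270), the saddle at (305,330), the lug at (434,330), the pad near (243,325) and the decanter base near (180,320). The board's front edge runs from (99,215) to (481,212), so the yaw is well aligned. I'll enlarge it.

```bash
python3 - <<'E'
from h import *
d=dict(np.load('pics/wrist.npz'))
im=d['img'][150:240,135:295,::-1]; cv2.imwrite('pics/crop2.png',cv2.resize(im,(800,450),interpolation=cv2.INTER_CUBIC))
E
```

```text
(no output)
```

View pics/crop2.png

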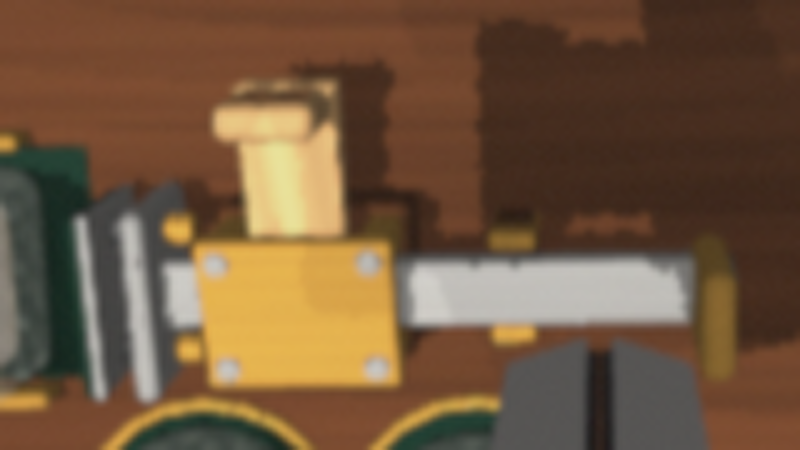

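```bash
cat >> h.py <<'E'
YAW=np.radians(9.6)
def P(d,pts):
    for n,u,v,z in pts:
        w=world(d,u,v,z); print(n,w.round(4),'depth:',world(d,u,v).round(4))
E
python3 - <<'E'
from h import *
d=dict(np.load('pics/wrist.npz'))
c=lambda x,y:(135+x/5-.4,150+y/5-.4); f=lambda x,y:(x*.64-.2,y*.64-.2)
pts=[('brdL',*f(99,216),.016),('brdR',*f(481,212),.016)]
pts+=[(n,*c(x,y),z) for n,x,y,z in[('lug+ynear',738,276,.085),('lug+yfar',736,380,.085),('lug-ynear',704,276,.085),('lugmid',720,328,.085),('sadNL',193,244,.07),('sadNR',388,240,.07),('sadFR',401,385,.07),('sadFL',210,387,.07),('tabNL',216,103,.093),('tabNR',312,103,.093),('tabmid',262,122,.093)]]
P(d,pts)
Q={n:world(d,u,v,z) for n,u,v,z in pts}
g=Q['brdR']-Q['brdL']; print('len',np.linalg.norm(g),'yaw',np.degrees(np.arctan2(-g[0],g[1])))
yaw=np.arctan2(-g[0],g[1]); ex=np.array([np.cos(yaw),np.sin(yaw)]); ey=np.array([-ex[1],ex[0]])
M=np.c_[ex,ey]
o=(Q['brdL']+Q['brdR'])[:2]/2+.105*ex; os=sum(Q[k][:2] for k in('sadNL','sadNR','sadFR','sadFL'))/4-.02*ey
print(o,os)
for k in Q: print(k,M.T@(Q[k][:2]-os)*1000)
E
```

```text
brdL [ 0.4653 -0.1476  0.016 ] depth: [ 0.466  -0.1501  0.0122]
brdR [0.4005 0.2176 0.016 ] depth: [0.401  0.2207 0.0005]
lug+ynear [0.4943 0.1899 0.085 ] depth: [0.5155 0.2009 0.0141]
lug+yfar [0.5241 0.1951 0.085 ] depth: [0.55   0.2066 0.0173]
lug-ynear [0.4958 0.1808 0.085 ] depth: [0.4981 0.1817 0.0776]
lugmid [0.5098 0.1878 0.085 ] depth: [0.5099 0.1879 0.0848]
sadNL [0.5147 0.0394 0.07  ] depth: [0.5234 0.033  0.0448]
sadNR [0.5046 0.0933 0.07  ] depth: [0.5043 0.0934 0.0707]
sadFR [0.5473 0.1025 0.07  ] depth: [0.5708 0.0978 0.0154]
sadFL [0.557  0.0481 0.07  ] depth: [0.559  0.047  0.0656]
tabNL [0.4682 0.0477 0.093 ] depth: [0.486  0.0288 0.0162]
tabNR [0.4642 0.072  0.093 ] depth: [0.466  0.0705 0.0847]
tabmid [0.4712 0.0599 0.093 ] depth: [0.471  0.0601 0.0939]
len 0.37091829176451957 yaw 10.060741910720488
[0.5363079  0.05336038] [0.53439274 0.05111229]
brdL [-102.72156357 -183.58019012]
brdR [-102.72156357  187.33810164]
lug+ynear [-15.24255581 143.62036173]
lug+yfar [ 14.98212342 143.54909202]
lug-ynear [-15.33549871 134.39877688]
lugmid [ -0.33486198 138.92619505]
sadNL [-21.38677446  -8.10042533]
sadNR [-22.0034767   46.74443102]
sadFR [21.66153918 48.30364497]
sadFL [21.72871198 -6.94765066]
tabNL [-65.72902042   8.21832135]
tabNR [-65.47823491  32.84053489]
tabmid [-60.65191243  19.64863492]
```

In the tool's units: 16 cm / 25 = 0.64, 6.5 cm / 25 = 0.26, -0.5 degrees / 360 = -0.0014.

Call:
move_arm([
  [[-0.108,0.128,0,0,0,-0.0008,1],[-0.216,0.26,0,0,0,-0.0014,1],[-0.216,0.26,0.22,0,0,-0.0014,1],[-0.216,0.26,0.44,0,0,-0.0014,1],[-0.216,0.26,0.64,0,0,-0.0014,1]],
])

```text
time_s: 2.45
tcp_pos: [0.5049, 0.2194, 0.0889]
tool_rot: [-180.0, -0.0, -170.0]
contact_force: [0.6, 0.7, -0.0]
width: 0.0004
grasp_force: 0.0
```

In the tool's units: 2 cm / 25 = 0.08, 1 cm / 25 = 0.04.

Call:
move_arm([
  [[0,0,0.04,0,0,0,1],[0,0,0.08,0,0,0,1],[0,0,0.08,0,0,0,1]],
])

```text
time_s: 2.82
tcp_pos: [0.5062, 0.219, 0.0717]
tool_rot: [180.0, 0.1, -170.1]
contact_force: [-0.5, 0.5, 0.3]
width: 0.0006
grasp_force: 0.0
```

```bash
cat >> h.py <<'E'
def st():
    s=ctrl.observe(); y=np.radians(10.06); M=np.array([[np.cos(y),-np.sin(y)],[np.sin(y),np.cos(y)]])
    p=s['tcp_pos']; f=s['contact_force']
    print(s['time_s'],'carrier mm',(M.T@(p[:2]-[.535,.052])*1000).round(1),'z',p[2].round(4),'F',(M.T@f[:2]).round(2),f[2].round(2),s['tool_rot'].round(2))
E
python3 - <<'E'
from h import *
st()
d=cap('wrist'); cv2.imwrite('pics/w2.png',cv2.resize(d['img'][:,:,::-1],(800,600),interpolation=cv2.INTER_CUBIC))
E
```

```text
2.825 carrier mm [  0.8 169.4] z 0.0717 F [-0.41  0.56] 0.34 [ 1.7997e+02  6.0000e-02 -1.7005e+02]
```

View pics/w2.png

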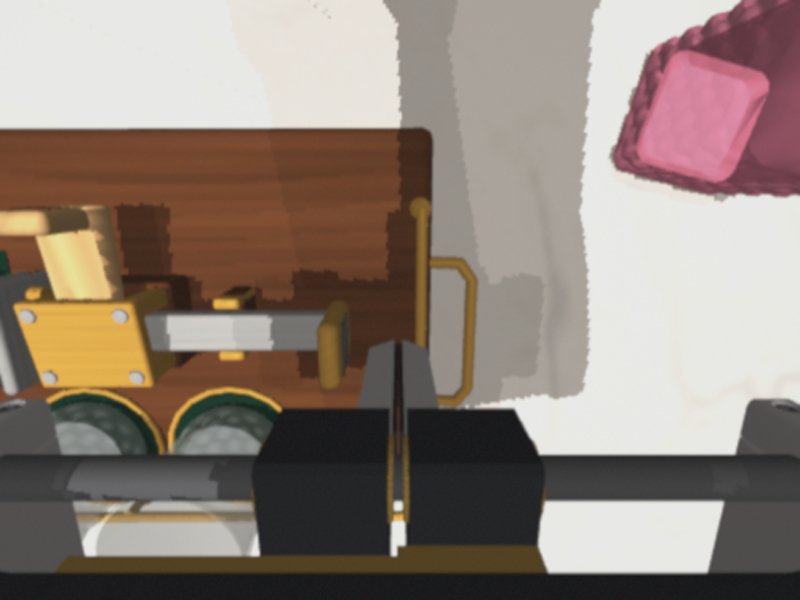

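The fingertips are at (398,342), beside and behind the lug at (332,340), as intended. Starting the push.

In the tool's units: -2.6 cm / 25 = -0.104, -2.1 cm / 25 = -0.084.

Call:
move_arm([
  [[0,-0.024,0,0,0,0,1],[0,-0.044,0,0,0,0,1],[0,-0.064,0,0,0,0,1],[0,-0.084,0,0,0,0,1],[0,-0.104,0,0,0,0,1]],
])

```text
time_s: 3.5
tcp_pos: [0.5102, 0.1932, 0.0709]
tool_rot: [180.0, 0.0, -170.0]
contact_force: [-0.5, 5.7, 1.2]
width: 0.0002
grasp_force: 2.2
```

```bash
python3 -c "
from h import *
st()"
```

```text
3.5 carrier mm [  0.3 143.4] z 0.0709 F [0.46 5.72] 1.24 [ 1.7996e+02  1.0000e-02 -1.7005e+02]
```

In the tool's units: -1.8 cm / 25 = -0.072, -1.2 cm / 25 = -0.048.

Call:
move_arm([
  [[0,-0.016,0,0,0,0,1],[0,-0.032,0,0,0,0,1],[0,-0.048,0,0,0,0,1],[0,-0.06,0,0,0,0,1],[0,-0.072,0,0,0,0,1]],
])

```text
time_s: 4.12
tcp_pos: [0.5133, 0.1752, 0.0708]
tool_rot: [180.0, 0.0, -170.1]
contact_force: [-0.4, 5.3, 2.6]
width: 0.0006
grasp_force: 2.2
```

```bash
python3 -c "
from h import *
st()
d=cap('wrist');cv2.imwrite('pics/w3.png',d['img'][:,:,::-1])"
```

```text
4.125 carrier mm [  0.2 125.1] z 0.0708 F [0.53 5.28] 2.58 [ 1.7999e+02  1.0000e-02 -1.7005e+02]
```

In the tool's units: -1 cm / 25 = -0.04, -0.8 cm / 25 = -0.032.

Call:
move_arm([
  [[0,-0.008,0,0,0,0,1],[0,-0.016,0,0,0,0,1],[0,-0.024,0,0,0,0,1],[0,-0.032,0,0,0,0,1],[0,-0.04,0,0,0,0,1]],
])

```text
time_s: 4.8
tcp_pos: [0.515, 0.1657, 0.0708]
tool_rot: [180.0, 0.0, -170.0]
contact_force: [-0.8, 6.7, 1.0]
width: 0.0006
grasp_force: 2.9
```

In the tool's units: -0.2 cm / 25 = -0.008, -0.1 cm / 25 = -0.004.

Call:
move_arm([
  [[0,-0.004,0,0,0,0,1],[0,-0.008,0,0,0,0,1],[0,-0.008,0,0,0,0,1]],
])

```text
time_s: 5.18
tcp_pos: [0.5154, 0.1635, 0.0708]
tool_rot: [180.0, 0.0, -170.1]
contact_force: [-0.3, 5.0, 1.1]
width: 0.0008
grasp_force: 2.5
```

```bash
python3 -c "
from h import *
st()"
```

```text
5.175 carrier mm [  0.2 113.3] z 0.0708 F [0.56 5.01] 1.12 [ 1.7999e+02  1.0000e-02 -1.7005e+02]
```

In the tool's units: -0.2 cm / 25 = -0.008, -0.1 cm / 25 = -0.004.

Call:
move_arm([
  [[0,-0.004,0,0,0,0,1],[0,-0.008,0,0,0,0,1],[0,-0.008,0,0,0,0,1]],
])

```text
time_s: 5.55
tcp_pos: [0.5157, 0.1616, 0.0708]
tool_rot: [180.0, 0.0, -170.1]
contact_force: [-0.1, 5.4, 1.9]
width: 0.0005
grasp_force: 2.5
```

In the tool's units: -0.2 cm / 25 = -0.008, -0.1 cm / 25 = -0.004.

Call:
move_arm([
  [[0,-0.004,0,0,0,0,1],[0,-0.008,0,0,0,0,1],[0,-0.008,0,0,0,0,1]],
])

```text
time_s: 5.92
tcp_pos: [0.516, 0.1603, 0.0709]
tool_rot: [179.9, 0.0, -170.0]
contact_force: [-1.0, 8.1, 2.4]
width: 0.0003
grasp_force: 3.7
```

```bash
python3 -c "
from h import *
st()"
```

```text
5.925 carrier mm [  0.2 109.9] z 0.0709 F [0.38 8.12] 2.4 [ 1.7995e+02  1.0000e-02 -1.7003e+02]
```

In the tool's units: -0.2 cm / 25 = -0.008, -0.1 cm / 25 = -0.004.

Call:
move_arm([
  [[0,-0.004,0,0,0,0,1],[0,-0.008,0,0,0,0,1],[0,-0.008,0,0,0,0,1]],
])

```text
time_s: 6.3
tcp_pos: [0.5162, 0.159, 0.0709]
tool_rot: [179.9, 0.0, -170.0]
contact_force: [-2.2, 12.6, 2.3]
width: 0.0004
grasp_force: 5.1
```

In the tool's units: -0.1 cm / 25 = -0.004.

Call:
move_arm([
  [[0,-0.004,0,0,0,0,1],[0,-0.004,0,0,0,0,1]],
])

```text
time_s: 6.55
tcp_pos: [0.5164, 0.1583, 0.071]
tool_rot: [179.9, 0.0, -170.0]
contact_force: [-3.6, 13.5, 3.7]
width: 0.0001
grasp_force: 5.9
```

```bash
python3 -c "
from h import *
st()
d=cap('wrist');cv2.imwrite('pics/w4.png',cv2.resize(d['img'][90:290,:380,::-1],(760,400)))"
```

```text
6.55 carrier mm [  0.3 107.9] z 0.071 F [-1.16 13.95] 3.7 [ 1.7989e+02  2.0000e-02 -1.6999e+02]
```

View pics/w4.png

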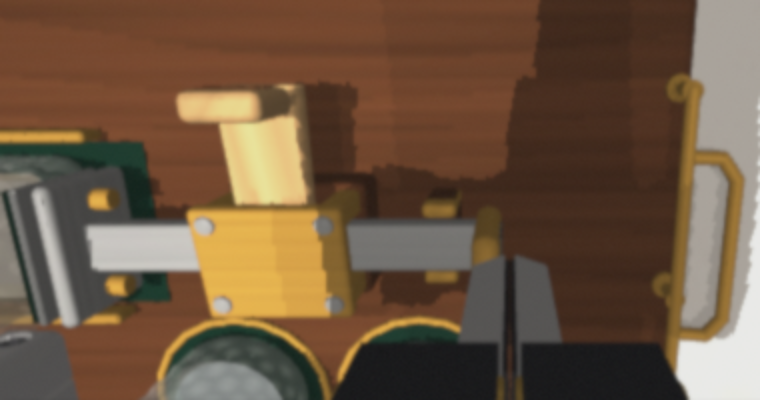

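The image shows the pad pressed against the decanter, with the lug force at about 14 N. That matches the expected travel of about 47 mm, so the bar is snug. Now I'll back off and go to the wedge.

In the tool's units: -8 cm / 25 = -0.32, -4 cm / 25 = -0.16.

Call:
move_arm([
  [[0,0.012,0,0,0,0,1],[0,0.08,0,0,0,0,1],[0,0.08,-0.16,0,0,0,1],[0,0.08,-0.32,0,0,0,1],[0.16,0,-0.32,0,0,0,1]],
])

```text
time_s: 7.22
tcp_pos: [0.4794, 0.1513, 0.153]
tool_rot: [180.0, 0.3, -170.0]
contact_force: [-0.0, -0.8, -1.0]
width: 0.0006
grasp_force: 0.0
```

In the tool's units: -8.7 cm / 25 = -0.348, 5.2 cm / 25 = 0.208.

Call:
move_arm([
  [[0.128,-0.18,0,0,0,0,1],[0.208,-0.348,0,0,0,0,1],[0.208,-0.348,0,0,0,0,1]],
])

```text
time_s: 7.6
tcp_pos: [0.4399, 0.0524, 0.1509]
tool_rot: [180.0, -0.0, -170.3]
contact_force: [-0.4, 0.8, -0.3]
width: 0.0001
grasp_force: 0.0
```

```bash
python3 -c "
from h import *
st()
d=cap('wrist');cv2.imwrite('pics/w5.png',cv2.resize(d['img'][:,:,::-1],(800,600)))"
```

```text
7.6 carrier mm [-93.6  17. ] z 0.1509 F [-0.21  0.86] -0.29 [ 1.8000e+02 -2.0000e-02 -1.7029e+02]
```

View pics/w5.png

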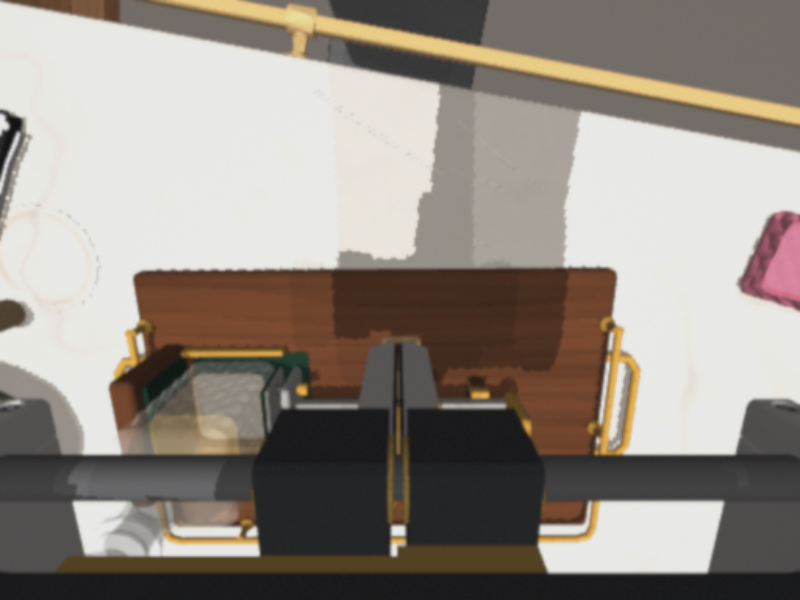

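The tab's top edge shows at (403,340), straight behind the fingers, and the pad is still against the decanter. I'll go down in front of the tab.

In the tool's units: 6.8 cm / 25 = 0.272, 5 cm / 25 = 0.2.

Call:
move_arm([
  [[0,0.012,0.08,0,0,0,1],[0,0.012,0.2,0,0,0,1],[0,0.012,0.272,0,0,0,1],[0,0.012,0.272,0,0,0,1]],
])

```text
time_s: 8.15
tcp_pos: [0.4398, 0.0584, 0.0817]
tool_rot: [-179.9, -0.2, -170.0]
contact_force: [-0.8, 0.2, -0.5]
width: 0.0004
grasp_force: 0.0
```

In the tool's units: -2 cm / 25 = -0.08, -1.6 cm / 25 = -0.064.

Call:
move_arm([
  [[-0.016,0,0,0,0,0,1],[-0.032,0,0,0,0,0,1],[-0.048,0,0,0,0,0,1],[-0.064,0,0,0,0,0,1],[-0.08,0,0,0,0,0,1]],
])

```text
time_s: 8.78
tcp_pos: [0.4604, 0.0613, 0.0829]
tool_rot: [180.0, 0.0, -170.1]
contact_force: [0.2, 0.7, 1.1]
width: 0.0001
grasp_force: 0.0
```

```bash
python3 -c "
from h import *
st()"
```

```text
8.775 carrier mm [-71.8  22.2] z 0.0829 F [0.28 0.62] 1.06 [ 1.8000e+02  1.0000e-02 -1.7007e+02]
```

In the tool's units: -0.7 cm / 25 = -0.028, -0.6 cm / 25 = -0.024.

Call:
move_arm([
  [[-0.008,0,0,0,0,0,1],[-0.016,0,0,0,0,0,1],[-0.024,0,0,0,0,0,1],[-0.028,0,0,0,0,0,1],[-0.028,0,0,0,0,0,1]],
])

```text
time_s: 9.4
tcp_pos: [0.467, 0.0624, 0.0828]
tool_rot: [-180.0, -0.0, -170.1]
contact_force: [1.0, -0.0, -0.4]
width: 0.0004
grasp_force: 0.0
```

```bash
python3 -c "
from h import *
st()"
```

```text
9.4 carrier mm [-65.1  22.2] z 0.0828 F [ 1.01 -0.18] -0.4 [-180.     -0.   -170.06]
```

```bash
python3 -c "
from h import *
st()
d=cap('wrist');a=cv2.resize(d['img'][150:260,180:340,::-1],(800,550),interpolation=cv2.INTER_CUBIC);cv2.imwrite('pics/w6.png',a)"
```

```text
9.4 carrier mm [-65.1  22.2] z 0.0828 F [ 1.01 -0.18] -0.4 [-180.     -0.   -170.06]
```

View pics/w6.png

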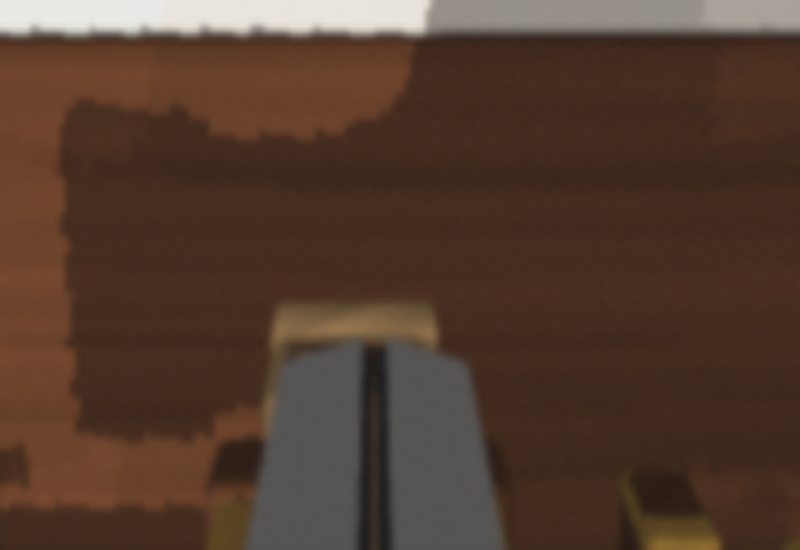

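```bash
python3 - <<'E'
from h import *
d=dict(np.load('pics/wrist.npz'))
y=np.radians(10.06); M=np.array([[np.cos(y),-np.sin(y)],[np.sin(y),np.cos(y)]])
def c(w): return np.r_[M.T@(w[:2]-[.535,.052])*1000,w[2]*1000].round(1)
for v in range(206,224,2): print(v,c(world(d,250.5,v)), c(world(d,240,v)))
E
```

```text
206 [-57.6  18.2  17.2] [-57.2   7.9  16.1]
208 [-55.2  18.2  16.3] [-55.3   7.9  16.5]
210 [-53.1  18.2  16.2] [-53.3   7.9  16.8]
212 [-66.1  18.9  59.3] [-65.5  10.2  57.6]
214 [-65.5  18.9  62.6] [-65.5  10.4  62.4]
216 [-65.6  19.   67.6] [-65.3  10.6  66.7]
218 [-74.9  19.5  96.8] [-65.6  10.9  72. ]
220 [-74.7  19.6 100.2] [-65.7  11.1  76.5]
222 [-75.   19.6 104.5] [-75.2  12.7 105. ]
```

```bash
python3 - <<'E'
from h import *
from scipy.spatial.transform import Rotation as Ro
d=dict(np.load('pics/wrist.npz')); s=ctrl.observe()
T=Ro.from_euler('xyz',s['tool_rot'],degrees=True).as_matrix()
for u in(234,240,246,250,258,262,266,272):
    print(u,[tuple(int(x) for x in (T.T@(world(d,u,v)-s['tcp_pos'])*1000).round()) for v in(214,217,218,219,220,222,226,232,240,248)])
d=cap('scene'); cv2.imwrite('pics/s2.png',cv2.resize(d['img'][170:330,130:330,::-1],(800,640))[:600])
E
```

```text
234 [(-16, -20, 66), (0, -16, 13), (-1, -16, 14), (-2, -16, 14), (-23, -20, 67), (-2, -16, 8), (-1, -15, -3), (-2, -14, -11), (10, -11, -49), (10, -11, -59)]
240 [(0, -12, 20), (0, -11, 14), (0, -11, 11), (1, -11, 7), (0, -11, 6), (10, -9, -22), (9, -9, -27), (9, -9, -37), (10, -8, -50), (10, -8, -59)]
246 [(0, -7, 21), (0, -7, 14), (0, -7, 11), (1, -6, 6), (10, -6, -17), (10, -5, -22), (9, -5, -28), (10, -5, -37), (10, -5, -49), (10, -4, -60)]
250 [(0, -4, 20), (1, -3, 12), (10, -3, -14), (10, -3, -16), (10, -3, -17), (10, -3, -22), (10, -3, -28), (10, -3, -38), (9, -2, -48), (10, -2, -59)]
258 [(1, 3, 18), (0, 3, 13), (10, 2, -14), (10, 2, -16), (10, 2, -19), (9, 2, -20), (9, 2, -27), (9, 2, -37), (9, 2, -48), (9, 2, -58)]
262 [(1, 6, 20), (1, 6, 13), (1, 6, 10), (10, 5, -16), (10, 5, -18), (10, 5, -22), (10, 5, -28), (9, 5, -37), (10, 4, -50), (9, 4, -58)]
266 [(1, 9, 19), (0, 9, 14), (-1, 9, 14), (-1, 9, 11), (0, 9, 9), (10, 8, -22), (9, 7, -27), (10, 7, -38), (9, 7, -49), (10, 6, -59)]
272 [(-16, 17, 67), (-19, 17, 65), (-21, 17, 67), (-22, 17, 67), (-22, 17, 65), (-25, 17, 66), (10, 11, -29), (10, 11, -38), (10, 10, -49), (9, 9, -58)]
```

```bash
python3 - <<'E'
from h import *
d=dict(np.load('pics/wrist.npz'))
y=np.radians(10.06); M=np.array([[np.cos(y),-np.sin(y)],[np.sin(y),np.cos(y)]])
V,U=np.mgrid[180:384,100:420]; pts=[]
for u,v in zip(U.ravel(),V.ravel()):
    w=world(d,u,v); c=np.r_[M.T@(w[:2]-[.535,.052])*1000,w[2]*1000]; pts.append(np.r_[c,u,v])
p=np.array(pts)
def q(n,m): 
    a=p[m]; print(n,len(a), a.min(0).round(1) if len(a) else '',a.max(0).round(1) if len(a) else '')
q('lug',(abs(p[:,0])<18)&(p[:,1]>70)&(p[:,1]<155)&(p[:,2]>78)&(p[:,2]<90))
q('pad',(abs(p[:,0])<30)&(p[:,1]>-110)&(p[:,1]<-50)&(p[:,2]>55)&(p[:,2]<64))
s=p[(p[:,1]>6)&(p[:,1]<34)&(p[:,0]>-75)&(p[:,0]<-50)&(p[:,2]>78)&(p[:,2]<96)]
print(s[:40:2].round(1))
E
```

```text
lug 152 [-16.4  96.6  78.  347.  278. ] [ -6.1 106.9  86.6 361.  290. ]
pad 809 [-29.9 -89.   55.  124.  251. ] [ 10.1 -60.4  64.  163.  290. ]
[[-74.5  19.8  95.7 251.  218. ]
 [-65.6   8.2  78.2 236.  221. ]
 [-66.2   9.8  79.9 238.  221. ]
 [-65.8  11.3  79.  240.  221. ]
 [-65.1   8.2  79.2 236.  222. ]
 [-64.8   6.8  80.4 234.  223. ]
 [-65.5   8.4  82.3 236.  223. ]
 [-65.    7.7  82.9 235.  224. ]
 [-65.2   7.9  85.3 235.  225. ]
 [-64.6   7.2  85.8 234.  226. ]
 [-63.7   6.4  85.7 233.  227. ]
 [-65.3   8.2  89.5 235.  227. ]
 [-65.    7.5  90.7 234.  228. ]
 [-64.5   7.6  91.3 234.  229. ]
 [-64.1   7.6  92.1 234.  230. ]
 [-63.2   6.9  91.8 233.  231. ]
 [-61.8   6.   90.4 232.  232. ]
 [-63.4   7.8  94.1 234.  232. ]
 [-62.3   7.   93.2 233.  233. ]
 [-61.4   6.9  93.  233.  234. ]]
```

The depth map clears this up. The closed fingertips end about 14 mm short of the TCP (z≈0.097), so they passed over the tab, which is untouched with its face at x≈-66. The lug is now at y≈97 to 106, so the pad would be at about -84 against a -81 touch, which agrees with snug. I'll back off, go 2 cm lower and push again.

In the tool's units: 2.7 cm / 25 = 0.108, 2 cm / 25 = 0.08.

Call:
move_arm([
  [[0.06,-0.008,0,0,0,0,1],[0.108,-0.008,0,0,0,0,1],[0.108,-0.008,0.04,0,0,0,1],[0.108,-0.008,0.08,0,0,0,1],[0.108,-0.008,0.08,0,0,0,1]],
])

```text
time_s: 10.12
tcp_pos: [0.4404, 0.0556, 0.0618]
tool_rot: [-180.0, -0.1, -170.1]
contact_force: [-0.0, 0.6, 0.7]
width: 0.0002
grasp_force: 0.0
```

In the tool's units: -2.2 cm / 25 = -0.088, -1.8 cm / 25 = -0.072.

Call:
move_arm([
  [[-0.02,0,0,0,0,0,1],[-0.04,0,0,0,0,0,1],[-0.056,0,0,0,0,0,1],[-0.072,0,0,0,0,0,1],[-0.088,0,0,0,0,0,1]],
])

```text
time_s: 10.75
tcp_pos: [0.4618, 0.0595, 0.0625]
tool_rot: [180.0, -0.1, -170.1]
contact_force: [-4.4, -1.5, -2.5]
width: 0.0006
grasp_force: 2.2
```

```bash
python3 -c "
from h import *
st()"
```

```text
10.75 carrier mm [-70.7  20.2] z 0.0625 F [-4.58 -0.72] -2.55 [ 1.8000e+02 -9.0000e-02 -1.7006e+02]
```

In the tool's units: -0.7 cm / 25 = -0.028, -0.6 cm / 25 = -0.024.

Call:
move_arm([
  [[-0.008,0,0,0,0,0,1],[-0.016,0,0,0,0,0,1],[-0.024,0,0,0,0,0,1],[-0.028,0,0,0,0,0,1],[-0.028,0,0,0,0,0,1]],
])

```text
time_s: 11.38
tcp_pos: [0.4695, 0.0608, 0.0628]
tool_rot: [-180.0, 0.0, -170.1]
contact_force: [-3.6, -0.7, -2.8]
width: 0.0002
grasp_force: 1.8
```

In the tool's units: -0.2 cm / 25 = -0.008, -0.15 cm / 25 = -0.006.

Call:
move_arm([
  [[-0.002,0,0,0,0,0,1],[-0.004,0,0,0,0,0,1],[-0.006,0,0,0,0,0,1],[-0.008,0,0,0,0,0,1]],
])

```text
time_s: 11.88
tcp_pos: [0.4713, 0.0611, 0.0628]
tool_rot: [-180.0, -0.0, -170.1]
contact_force: [-3.8, -1.1, -2.2]
width: 0.0004
grasp_force: 2.1
```

```bash
python3 -c "
from h import *
st()"
```

```text
11.875 carrier mm [-61.1  20.1] z 0.0628 F [-3.93 -0.46] -2.24 [-1.8000e+02 -1.0000e-02 -1.7007e+02]
```

In the tool's units: -0.15 cm / 25 = -0.006, -0.1 cm / 25 = -0.004.

Call:
move_arm([
  [[-0.002,0,0,0,0,0,1],[-0.004,0,0,0,0,0,1],[-0.006,0,0,0,0,0,1],[-0.006,0,0,0,0,0,1]],
])

```text
time_s: 12.38
tcp_pos: [0.4728, 0.0614, 0.0628]
tool_rot: [-180.0, 0.0, -170.1]
contact_force: [-3.9, -0.4, -2.6]
width: 0.0002
grasp_force: 1.9
```

In the tool's units: -0.15 cm / 25 = -0.006, -0.1 cm / 25 = -0.004.

Call:
move_arm([
  [[-0.002,0,0,0,0,0,1],[-0.004,0,0,0,0,0,1],[-0.006,0,0,0,0,0,1],[-0.006,0,0,0,0,0,1]],
])

```text
time_s: 12.88
tcp_pos: [0.4743, 0.0617, 0.0628]
tool_rot: [-180.0, 0.0, -170.1]
contact_force: [-3.5, -0.5, -2.5]
width: 0.0005
grasp_force: 2.0
```

In the tool's units: -0.15 cm / 25 = -0.006, -0.1 cm / 25 = -0.004.

Call:
move_arm([
  [[-0.002,0,0,0,0,0,1],[-0.004,0,0,0,0,0,1],[-0.006,0,0,0,0,0,1],[-0.006,0,0,0,0,0,1]],
])

```text
time_s: 13.38
tcp_pos: [0.4758, 0.0619, 0.0628]
tool_rot: [-180.0, 0.0, -170.1]
contact_force: [-3.0, -1.2, -2.6]
width: 0.0003
grasp_force: 2.0
```

In the tool's units: -0.15 cm / 25 = -0.006, -0.1 cm / 25 = -0.004.

Call:
move_arm([
  [[-0.002,0,0,0,0,0,1],[-0.004,0,0,0,0,0,1],[-0.006,0,0,0,0,0,1],[-0.006,0,0,0,0,0,1]],
])

```text
time_s: 13.88
tcp_pos: [0.4773, 0.0622, 0.0628]
tool_rot: [-180.0, 0.0, -170.1]
contact_force: [-4.3, -0.9, -2.9]
width: 0.0005
grasp_force: 2.0
```

In the tool's units: -0.15 cm / 25 = -0.006, -0.1 cm / 25 = -0.004.

Call:
move_arm([
  [[-0.002,0,0,0,0,0,1],[-0.004,0,0,0,0,0,1],[-0.006,0,0,0,0,0,1],[-0.006,0,0,0,0,0,1]],
])

```text
time_s: 14.38
tcp_pos: [0.4788, 0.0624, 0.0628]
tool_rot: [-180.0, 0.0, -170.1]
contact_force: [-3.0, -1.4, -3.4]
width: 0.0004
grasp_force: 1.9
```

In the tool's units: -0.15 cm / 25 = -0.006, -0.1 cm / 25 = -0.004.

Call:
move_arm([
  [[-0.002,0,0,0,0,0,1],[-0.004,0,0,0,0,0,1],[-0.006,0,0,0,0,0,1],[-0.006,0,0,0,0,0,1]],
])

```text
time_s: 14.88
tcp_pos: [0.4803, 0.0627, 0.0628]
tool_rot: [-180.0, 0.0, -170.1]
contact_force: [-4.3, -0.4, -3.5]
width: 0.0005
grasp_force: 2.0
```

In the tool's units: -0.15 cm / 25 = -0.006, -0.1 cm / 25 = -0.004.

Call:
move_arm([
  [[-0.002,0,0,0,0,0,1],[-0.004,0,0,0,0,0,1],[-0.006,0,0,0,0,0,1],[-0.006,0,0,0,0,0,1]],
])

```text
time_s: 15.38
tcp_pos: [0.4817, 0.063, 0.0628]
tool_rot: [-180.0, 0.0, -170.1]
contact_force: [-3.5, -1.1, -2.6]
width: 0.0004
grasp_force: 2.0
```

In the tool's units: -0.15 cm / 25 = -0.006, -0.1 cm / 25 = -0.004.

Call:
move_arm([
  [[-0.002,0,0,0,0,0,1],[-0.004,0,0,0,0,0,1],[-0.006,0,0,0,0,0,1],[-0.006,0,0,0,0,0,1]],
])

```text
time_s: 15.88
tcp_pos: [0.4832, 0.0632, 0.0628]
tool_rot: [-180.0, 0.0, -170.1]
contact_force: [-3.7, -1.0, -3.3]
width: 0.0006
grasp_force: 1.9
```

In the tool's units: -0.15 cm / 25 = -0.006, -0.1 cm / 25 = -0.004.

Call:
move_arm([
  [[-0.002,0,0,0,0,0,1],[-0.004,0,0,0,0,0,1],[-0.006,0,0,0,0,0,1],[-0.006,0,0,0,0,0,1]],
])

```text
time_s: 16.38
tcp_pos: [0.4847, 0.0635, 0.0628]
tool_rot: [-180.0, 0.0, -170.1]
contact_force: [-4.4, -1.2, -4.0]
width: 0.0006
grasp_force: 2.1
```

In the tool's units: -0.15 cm / 25 = -0.006, -0.1 cm / 25 = -0.004.

Call:
move_arm([
  [[-0.002,0,0,0,0,0,1],[-0.004,0,0,0,0,0,1],[-0.006,0,0,0,0,0,1],[-0.006,0,0,0,0,0,1]],
])

```text
time_s: 16.88
tcp_pos: [0.4854, 0.0636, 0.0627]
tool_rot: [180.0, -0.1, -170.1]
contact_force: [-8.7, -0.4, 1.6]
width: 0.0005
grasp_force: 4.3
```

```bash
python3 - <<'E'
from h import *
from scipy.spatial.transform import Rotation as Ro
st(); d=cap('wrist'); s=ctrl.observe()
T=Ro.from_euler('xyz',s['tool_rot'],degrees=True).as_matrix()
for u in(228,232,236,240,250,258,270,276):
    print(u,[tuple(int(x) for x in (T.T@(world(d,u,v)-s['tcp_pos'])*1000).round()) for v in range(200,240,3)])
E
```

```text
16.875 carrier mm [-46.9  20.1] z 0.0627 F [-8.6   1.17] 1.59 [ 1.7999e+02 -8.0000e-02 -1.7007e+02]
228 [(4, -24, 46), (2, -24, 46), (-1, -24, 46), (-4, -24, 47), (-7, -24, 46), (-10, -24, 45), (-13, -24, 46), (-16, -24, 47), (-19, -25, 47), (-22, -24, 46), (-22, -24, 41), (-22, -23, 34), (-22, -23, 27), (-23, -22, 23)]
232 [(4, -20, 46), (2, -20, 46), (-1, -20, 46), (-4, -20, 47), (-7, -20, 46), (-10, -21, 47), (-13, -21, 46), (-16, -21, 46), (-19, -21, 48), (-22, -21, 47), (-22, -20, 39), (-22, -20, 34), (-22, -19, 27), (-23, -19, 23)]
236 [(4, -17, 46), (1, -17, 47), (-1, -17, 47), (-4, -17, 45), (-7, -17, 46), (-10, -17, 47), (-13, -17, 47), (-16, -17, 46), (9, -12, -24), (10, -11, -31), (9, -11, -34), (10, -11, -39), (10, -11, -44), (10, -10, -48)]
240 [(4, -13, 47), (1, -13, 48), (-2, -13, 47), (-4, -13, 46), (-7, -13, 46), (-10, -13, 47), (-13, -13, 45), (-16, -13, 48), (9, -9, -24), (10, -9, -31), (9, -9, -34), (10, -9, -39), (10, -8, -43), (10, -8, -48)]
250 [(4, -4, 46), (2, -4, 46), (-2, -4, 47), (-4, -4, 46), (-7, -4, 46), (-10, -4, 46), (10, -3, -14), (9, -3, -18), (10, -3, -25), (9, -3, -29), (9, -3, -34), (9, -3, -38), (10, -3, -44), (10, -2, -47)]
258 [(4, 3, 47), (2, 3, 45), (-1, 3, 47), (-4, 3, 46), (-7, 3, 46), (-10, 3, 46), (9, 2, -13), (10, 2, -19), (10, 2, -25), (10, 2, -30), (9, 2, -33), (10, 2, -40), (9, 2, -43), (10, 2, -48)]
270 [(4, 14, 47), (2, 14, 46), (-1, 14, 47), (-4, 14, 47), (-7, 14, 46), (-10, 14, 47), (-13, 14, 46), (-16, 14, 46), (10, 10, -24), (10, 10, -31), (10, 10, -35), (10, 9, -40), (9, 9, -42), (9, 9, -47)]
276 [(5, 19, 45), (2, 19, 46), (-2, 20, 47), (-4, 20, 46), (-7, 20, 46), (-10, 20, 46), (-13, 20, 47), (-16, 20, 46), (-19, 20, 46), (-21, 20, 46), (-22, 19, 40), (-21, 19, 32), (-22, 18, 26), (10, 12, -47)]
```

In the tool's units: -0.05 cm / 25 = -0.002, -0.03 cm / 25 = -0.0012.

Call:
move_arm([
  [[-0.0012,0,0,0,0,0,1],[-0.002,0,0,0,0,0,1],[-0.002,0,0,0,0,0,1]],
])

```text
time_s: 17.3
tcp_pos: [0.4856, 0.0637, 0.0627]
tool_rot: [180.0, -0.1, -170.1]
contact_force: [-10.9, -1.8, 4.0]
width: 0.0006
grasp_force: 5.3
```

```bash
python3 -c "
from h import *
st()"
```

```text
17.3 carrier mm [-46.6  20.1] z 0.0627 F [-11.04   0.17] 4.04 [ 1.7999e+02 -1.1000e-01 -1.7007e+02]
```

In the tool's units: -0.06 cm / 25 = -0.0024, -0.03 cm / 25 = -0.0012.

Call:
move_arm([
  [[-0.0012,0,0,0,0,0,1],[-0.0024,0,0,0,0,0,1],[-0.0024,0,0,0,0,0,1]],
])

```text
time_s: 17.68
tcp_pos: [0.4859, 0.0637, 0.0627]
tool_rot: [180.0, -0.1, -170.1]
contact_force: [-11.9, -2.0, 5.2]
width: 0.0005
grasp_force: 6.2
```

```bash
python3 -c "
from h import *
st()"
```

```text
17.675 carrier mm [-46.3  20.1] z 0.0627 F [-12.09   0.09] 5.17 [ 1.7999e+02 -1.4000e-01 -1.7007e+02]
```

One more small step to about 14.5 N.

In the tool's units: -0.06 cm / 25 = -0.0024, -0.03 cm / 25 = -0.0012.

Call:
move_arm([
  [[-0.0012,0,0,0,0,0,1],[-0.0024,0,0,0,0,0,1],[-0.0024,0,0,0,0,0,1],[-0.0024,0,0,0,0,0,1]],
])

```text
time_s: 18.18
tcp_pos: [0.4862, 0.0637, 0.0626]
tool_rot: [180.0, -0.2, -170.1]
contact_force: [-15.0, -2.5, 8.1]
width: 0.0003
grasp_force: 7.1
```

```bash
python3 -c "
from h import *
st()"
```

```text
18.175 carrier mm [-46.   20.1] z 0.0626 F [-15.22   0.18] 8.14 [ 1.7998e+02 -1.7000e-01 -1.7008e+02]
```

The push is at 15 N, inside the good band. Retreating.

Call:
move_arm([
  [[0.012,0,0,0,0,0,1],[0.08,0,0,0,0,0,1],[0.18,0,0,0,0,0,1],[0.2,0,-0.16,0,0,0,1],[0.2,0,-0.36,0,0,0,1]],
])

```text
time_s: 18.8
tcp_pos: [0.437, 0.0549, 0.1534]
tool_rot: [-180.0, -0.1, -170.1]
contact_force: [0.0, 0.6, 0.5]
width: 0.0001
grasp_force: 0.0
```

In the tool's units: 10 cm / 25 = 0.4, -8 cm / 25 = -0.32.

Call:
move_arm([
  [[0,0.12,-0.12,0,0,0,1],[0,0.32,-0.2,0,0,0,1],[0,0.4,-0.32,0,0,0,1],[0,0.4,-0.32,0,0,0,1],[0,0.4,-0.32,0,0,0,1]],
])

```text
time_s: 19.42
tcp_pos: [0.4209, 0.1532, 0.2324]
tool_rot: [180.0, 0.0, -170.1]
contact_force: [0.2, -0.5, -0.1]
width: 0.0002
grasp_force: 0.0
```

```bash
python3 - <<'E'
from h import *
st(); d=cap('wrist'); cv2.imwrite('pics/fin.png',cv2.resize(d['img'][130:270,60:340,::-1],(800,400),interpolation=cv2.INTER_CUBIC))
E
```

```text
19.425 carrier mm [-94.7 119.6] z 0.2324 F [ 0.14 -0.5 ] -0.06 [ 1.7999e+02  1.0000e-02 -1.7008e+02]
```

View pics/fin.png

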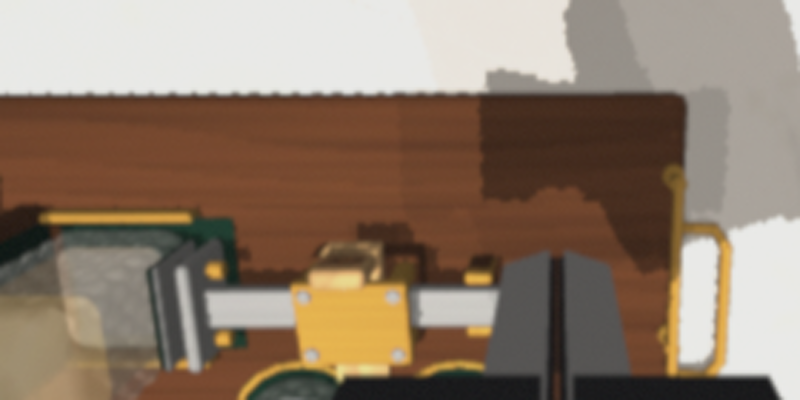

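The picture shows the wedge driven in, with its tab close to the saddle at (345,262). The pad at (155,310) is against the upright decanter, and the robot is clear. Handing in.

```bash
python3 -c "
from h import *
print(ctrl.sign_off())"
```

```text
the job is handed in; nothing more can be done
None
```

I've handed the job in, with no verdict shown: the bar holds the decanter snug against the rest (about 14 N on the lug), the wedge is jammed (about 15 N push), and the arm was clear at about 19.4 s.

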